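# Load the angled drilling jig

### The arm

A 6-joint arm with a two-finger parallel gripper is mounted at the origin on a cart in front of the work surface, level with it; the furniture and walls round the work are solid. World frame = base frame: x ahead of the robot, y to its left, z up, the work surface at z = 0. Lengths are in m, angles in rad, forces in N, time in s.
With the tool pointing down it reaches from about 0.35 to 0.85 m from the base axis. Payload 8.1 kg.
Tool frame: the origin (TCP) lies between the finger pads; the fingertips stand 14 mm ahead of it and the grasp point (between the pads) lies 5 mm behind it; z points along the fingers, y is the line along which they close (so a half turn about z gives the same grasp; the last joint's range is limited). The gripper opens to 93 mm and grips with 3 to 60 N. Pads are 15 mm wide; open, the fingers measure 128 mm over their backs; the gripper's body (75 mm by 188 mm) begins 65 mm behind the grasp point.
Start: joints at [-1.263, 0.13, 1.488, -0, 1.523, -0.085], TCP at [0.23, -0.554, 0.233] pointing down, gripper open.
Joint ranges: [-2.96, 2.96], [-0.89, 2.26], [0.02, 2.5], [-1.34, 4.48], [0, 2.73], [-2.66, 2.66]. Speed limits (rad/s): [2.39, 2.39, 2.79, 3.14, 3.14, 3.14].

### API

Orientations are given as a rotation vector (axis times angle).
In Python, from plant import robot gives the robot as it stands.
- The arm moves only by the tool arm_command, never from a script. Its argument "targets" is a list of rows, each an object of numbers: "x", "y", "z": the shift along the world's x, y, z in units of 500 mm (1.0 is 500 mm); "rx", "ry", "rz": the turn, a rotation vector about the world's x, y, z in units of 2 rad (1.0 is 2 rad); "claw": the closure in counts, from 0 (fully open) to 255 (shut). In form: [{"x": .., "y": .., "z": .., "rx": .., "ry": .., "rz": .., "claw": ..}, ...]. A call has 1 to 10 rows; each row is the pose to reach, as a shift and turn from the pose commanded when the call began; what a row does not reach only later rows make up. A row lasts 1/12 s, in which the tool goes at most 41.7 mm and 7.16 degrees, less where a joint would pass 70% of its speed; a pose out of reach is approached as far as the arm can. A call with a number of a shift or a turn outside -1 to 1 is refused whole. A call with a gripper value outside its range is refused whole. The fingers move at their own pace and stop on an object; "squeeze" is the grip in N (left out, the last holds). Time passes only in rows, so rows that repeat a pose let the fingers close. It gives the time, the measured TCP pose, the force, the opening and the grip force at its end, in the units of the state.
- robot.read_state(): the state, without advancing time (a new reading comes with each control period).
- robot.read_camera(name): name is "scene" or "top" or "wrist"; returns (picture, depth): 384x512x3 uint8, red, green, blue; 384x512 float32, m along the optical axis (not along the pixel's ray), 0 where there is no reading.
- robot.get_calibration(name): a dict with "intrinsics" (3x3 intrinsics, pixels), "origin" and "orientation" of the camera in the world. Camera axes: x right, y up, looking along -z (the intrinsics and any distortion apply to the point x, -y, -z); pixel columns grow to the right and rows downward; lengths in m; the calibration is good to about 2 mm. A picture is of the moment at which its call begins: read the wrist's pose just before it. get_calibration takes no time and is no camera call; for the wrist camera it gives the pose at the moment of the call.
- robot.close_job(): hands the job in; it is judged then, once.
The state is a dict: "t": time; "q": joint angles; "dq": joint speeds; "joint_torque": joint torques, N m; "tool_pos": TCP position; "orientation": TCP orientation; "force": force on the tool from outside, world axes, zero at the start; "wrist_torque": the same for the moment, N m; "opening": finger opening in m; "gripper_force": force on a finger pad.
Only numpy, scipy, OpenCV 4.12 (cv2) and the standard library are available. Lean on these libraries where they do the work, as an engineer would, in place of code of your own. Each camera call takes 0.05 s, during which the arm holds its last target. There are 200 camera calls.

### The job

Load the steel block with the blue tape into the angled drilling jig: set it lengthwise on the open lower part of the sloping bed, then push it up the slope between the two low fences, under the clear chip guard, until it rests fully home against the stop at the top, and leave it there. Do not knock the guard, and leave the other things on the bench where they lie.

Things in the scene. Friction and masses are not known exactly. Their poses are not given: they have to be found in the camera images.
- block: the workpiece: dark steel riser block with a band of blue tape, 31 (x) x 73 (y, long axis) x 30 (z) mm, 0.25 to 0.5 kg; starts flat on the bench to the left or right of the jig. Origin: centre of its underside; z up out of its top. Either end may lead
- bed: sloping aluminium bed of the drilling jig (fixed). Origin: on its surface, at the middle of the lower face of the dark stop (60 wide, 28 mm high). x up the slope (10 degrees, roughly away from the robot), y left, z square out of the bed. 110 mm wide, foot at x = -225 mm (31 mm above the bench). Home block: origin at x = -36.5, y = 0, z = 0 mm, long axis along x. Friction holds it on the slope
- channel_mouth (a point): point on the bed surface on its centre line, 155 mm down from the stop (bed x = -155, y = 0), in the mouth of the channel. Two steel fences 8 mm high flare in from about 60 mm apart here to 38 mm at bed x = -125 mm, and go on 38 mm apart up to the stop. Below the mouth the bed is plain and open. Axes as the bed's
- guard: clear plastic chip guard with yellow edges, fixed above and parallel to the upper bed; same origin and axes as the bed. Covers x = -88 to +20 mm, y = -50 to +50 mm; underside 64 mm, top 67 mm (70 at the yellow edges) above the bed. Open at the sides and lower edge; two 10 mm posts hold it behind the stop's face (x = 10, y = +-42 mm)
- guard_edge (a point): middle of the guard's lower edge, at its underside (bed x = -88, y = 0, z = 64 mm). The lower end face of a block that is home lies 15 mm inside this edge, so upright fingers cannot follow it there; fingers leaning back some 30 to 45 degrees can
- case: bystander: small black tool case, 84 x 58 x 49 mm, on the other side of the jig from the block; origin at the centre of its underside
- die: bystander: grey steel bending die with a V notch, 46 x 30 x 20 mm, beyond the work on the left; origin at the centre of its underside
- tape: bystander: roll of black tape lying flat, about 70 mm across, 18 mm high, beyond the work on the right; origin at the centre of its underside
Not all that is in view belongs to the job. What is shaped like the block but green, pink or red is not meant.

How it is judged:
By the outcome, as a careful person would: the job done as asked, in the order asked, and still so for the second after the job is handed in, with the robot touching nothing.
It also fails if it takes over 51 s, if anything falls off the work surface, if the arm or the gripper's body presses on something with over 40 N, if the wrist force passes 120 N, or if a joint passes its speed limit or range.

## Working session

There is one attempt and no reset: what is moved stays moved. The work goes in short steps, Python scripts to look and compute and a tool call to move; the robot and the scene stay as the last step left them, time stands still between calls to the robot, and variables do not carry over. Pictures are saved under pics/ and viewed, at most 10 in all, crops included, and the job is handed in when it is done.

Besides the shell and the picture viewer there is one more tool, called as name(argument=value, ...) on one line, values as JSON. arm_command: Moves the arm, as the interface text tells. Shifts and turns lie within -1 to 1; 1 stands for 500 mm of shift or 2 rad of turn. Its arguments: {"type":"object","properties":{"targets":{"type":"array","items":{"type":"object","properties":{"x":{"type":"number","minimum":-1,"maximum":1},"y":{"type":"number","minimum":-1,"maximum":1},"z":{"type":"number","minimum":-1,"maximum":1},"rx":{"type":"number","minimum":-1,"maximum":1},"ry":{"type":"number","minimum":-1,"maximum":1},"rz":{"type":"number","minimum":-1,"maximum":1},"claw":{"type":"number"}}}},"squeeze":{"type":"number"}},"required":["targets"]}

```bash
ls; mkdir -p pics
cat > h.py <<'E'
import numpy as np, cv2
from plant import robot
from scipy.spatial.transform import Rotation as R
def rot(o):
    o=np.array(o,float)
    if o.shape==(3,3): return o
    return R.from_rotvec(o).as_matrix() if o.size==3 else R.from_quat(o).as_matrix()
def shot(n,f):
    c=robot.get_calibration(n); p,d=robot.read_camera(n)
    cv2.imwrite(f'pics/{f}.png',p[...,::-1]); np.savez(f'pics/{f}.npz',p=p,d=d,K=c['intrinsics'],o=c['origin'],R=rot(c['orientation']))
    return c
def cloud(f):
    z=np.load(f'pics/{f}.npz'); d=z['d']; K=z['K']; v,u=np.mgrid[:d.shape[0],:d.shape[1]]
    P=np.stack([(u-K[0,2])/K[0,0]*d,-(v-K[1,2])/K[1,1]*d,-d],-1)@z['R'].T+z['o']
    P[d==0]=np.nan
    return z['p'],P
E
python3 - <<'E'
from h import *
for n in('scene','top'):
    print(n,shot(n,n+'1'))
a=cv2.imread('pics/scene1.png');b=cv2.imread('pics/top1.png')
s=robot.read_state();print({k:np.round(v,3) for k,v in s.items()})
E
```

```text
pics
scene {'intrinsics': array([[379.77486769,   0.        , 254.8701614 ],
       [  0.        , 379.77486769, 191.70135514],
       [  0.        ,   0.        ,   1.        ]]), 'origin': array([-0.02241239,  0.47428724,  0.73823835]), 'orientation': array([ 0.46161812, -0.99870454, -2.1456892 ])}
top {'intrinsics': array([[417.68947638,   0.        , 242.47674832],
       [  0.        , 417.68947638, 187.98442439],
       [  0.        ,   0.        ,   1.        ]]), 'origin': array([ 0.39725889, -0.04728995,  1.32415473]), 'orientation': array([ 0.11237509, -0.08819974, -1.55281432])}
{'t': np.float64(0.1), 'q': array([-1.263,  0.131,  1.489,  0.   ,  1.523, -0.085]), 'dq': array([ 0.001, -0.002, -0.003, -0.   , -0.001, -0.001]), 'joint_torque': array([ 2.0000e-03, -5.6134e+01, -4.9310e+01,  7.7000e-02,  2.9000e-02,
       -0.0000e+00]), 'tool_pos': array([ 0.23 , -0.554,  0.232]), 'orientation': array([-3.08 , -0.613,  0.   ]), 'force': array([-0.507, -0.244,  0.515]), 'wrist_torque': array([0.031, 0.028, 0.034]), 'gripper_force': np.float64(0.0), 'opening': np.float64(0.093)}
```

View pics/scene1.png

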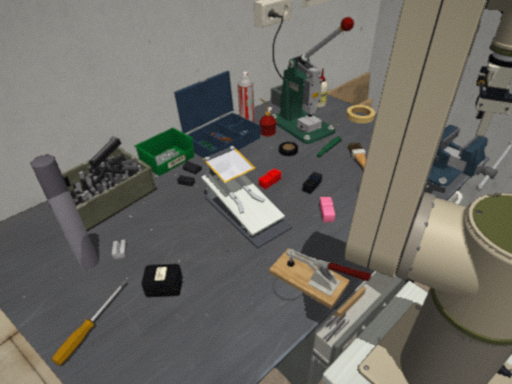

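View pics/top1.png

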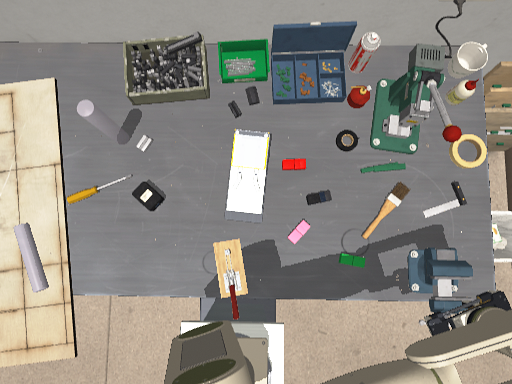

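The top view shows the jig at about (248,175), guard at its upper end near (250,145). A dark block at about (318,197) is the likely workpiece, with the case at (149,195) and tape roll at (347,140). I'll zoom in and measure.

Run:
```python
from h import *
p,P=cloud('top1')
a=p[120:230,215:345,::-1]
b,Q=cloud('scene1')
c=b[140:240,190:345,::-1]
a=cv2.resize(a,None,fx=4,fy=4,interpolation=cv2.INTER_CUBIC);c=cv2.resize(c,None,fx=4,fy=4,interpolation=cv2.INTER_CUBIC)
c=cv2.resize(c,(a.shape[1]*1,int(c.shape[0]*a.shape[1]/c.shape[1])))
cv2.imwrite('pics/z1.png',cv2.resize(np.vstack([a,c]),None,fx=.75,fy=.75))
# block: region by height
for nm,C,(r0,r1,c0,c1) in(('top',P,(182,212,300,338)),('scene',Q,(165,200,295,330))):
    S=C[r0:r1,c0:c1].reshape(-1,3); S=S[np.isfinite(S[:,2])]
    print(nm,'bench z',np.round(np.percentile(S[:,2],[5,20,50,80,95]),4))
    T=S[(S[:,2]>.02)&(S[:,2]<.045)];T2=S[S[:,2]>.024]
    print(len(T),T2.mean(0),np.median(T2[:,2]),cv2.minAreaRect((T2[:,:2]*1000).astype(np.float32)))
# bed plane fit in top view: lower bed region
for nm,C,(r0,r1,c0,c1) in(('top',P,(180,215,230,262)),('scene',Q,(195,225,225,270))):
    S=C[r0:r1,c0:c1].reshape(-1,3); S=S[np.isfinite(S[:,2])&(S[:,2]>.02)]
    for _ in range(5):
        A=np.c_[S[:,:2],np.ones(len(S))];k=np.linalg.lstsq(A,S[:,2],rcond=None)[0]
        e=S[:,2]-A@k; S=S[abs(e)<max(.002,2*e.std())]
    print(nm,k,len(S),e.std(),'slope deg',np.degrees(np.arctan(np.hypot(*k[:2]))),'az deg',np.degrees(np.arctan2(k[1],k[0])))
```

```text
top bench z [-0.0036 -0.0015  0.0012  0.0219  0.0314]
231 [ 0.54034462 -0.26453961  0.02968095] 0.029797941726684152 ((540.103271484375, -263.8795166015625), (30.236764907836914, 73.15992736816406), 13.051436424255371)
scene bench z [-0.0008  0.0006  0.002   0.0154  0.0314]
225 [ 0.525913  -0.256823   0.0301061] 0.030430039645420293 ((514.34521484375, -243.29342651367188), (65.22930145263672, 135.82797241210938), 50.955135345458984)
top [ 0.1757799  -0.01358382 -0.05569205] 855 0.0021063203663076123 slope deg 9.998721895037475 az deg -4.418888577612875
scene [ 0.17461637 -0.01696179 -0.05372218] 887 0.0012600821004010226 slope deg 9.950607572002939 az deg -5.548158800885263
```

View pics/z1.png

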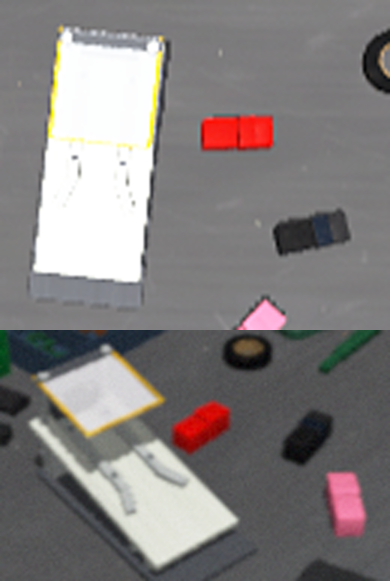

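The block with blue tape is at z1 (310,230) in the upper half: lower end left, flat on the bench. The jig's bed is open at the low end, with flared fences around (75–125,150–200). Next I'll get the bed frame from its outline and yellow edges.

Run:
```python
from h import *
z=np.load('pics/top1.npz')
az=np.radians(-4.9);s=np.radians(10)
for nm in('top1','scene1'):
    z=np.load(f'pics/{nm}.npz');p,P=cloud(nm)
    k=np.array([.1752,-.0152,-.0547])
    r=P[...,2]-(P[...,:2]@k[:2]+k[2])
    m=(abs(r)<.006)&(p.min(-1)>120)&(P[...,0]>.4)&(P[...,0]<.8)&(abs(P[...,1]+.06)<.15)&(P[...,2]>.025)
    n,l,st,_=cv2.connectedComponentsWithStats(m.astype(np.uint8)); j=1+np.argmax(st[1:,4]); m=l==j
    S=P[m]; print(nm,len(S), st[j])
    rc=cv2.minAreaRect((S[:,:2]*1000).astype(np.float32)); print(rc)
    ux=np.array([np.cos(az),np.sin(az)]);uy=np.array([-ux[1],ux[0]])
    a=S[:,:2]@ux;b=S[:,:2]@uy
    # side edges per slice -> centre line
    L=[]
    for lo in np.arange(a.min()+.01,a.min()+.11,.01):
        q=b[(a>=lo)&(a<lo+.01)]
        if len(q)>10:L.append((lo+.005,np.percentile(q,1),np.percentile(q,99)))
    L=np.array(L);print(np.round(L,4)); c=np.polyfit(L[:,0],L[:,1:].mean(1),1)
    print('foot a',np.percentile(a,.5),'centre fit',c,'az',np.degrees(az+np.arctan(c[0])),'foot z',np.percentile(S[:,2],1))
    # yellow pixels
    h=cv2.cvtColor(p,cv2.COLOR_RGB2HSV);y=(h[...,0]>20)&(h[...,0]<35)&(h[...,1]>110)&(h[...,2]>120)
    y&=(np.nan_to_num(P[...,0])>.55)&(np.nan_to_num(P[...,0])<.85)&(abs(np.nan_to_num(P[...,1])+.06)<.1)
    v,u=np.nonzero(y)
    K=z['K'];ray=np.c_[(u-K[0,2])/K[0,0],-(v-K[1,2])/K[1,1],-np.ones(len(u))]@z['R'].T;o=z['o']
    nn=np.array([-k[0],-k[1],1]);off=.069*np.linalg.norm(nn)  # plane 69mm above bed
    t=-(o@nn-k[2]-off)/(ray@nn);Y=o+t[:,None]*ray
    A=Y[:,:2]@ux;B=Y[:,:2]@uy
    print('yellow',len(Y),'a',np.round(np.percentile(A,[2,10,98]),4),'b',np.round(np.percentile(B,[2,10,50,90,98]),4),cv2.minAreaRect((Y[:,:2]*1000).astype(np.float32)))
```

```text
top1 1425 [ 226  144   43   69 1425]
((595.84619140625, -39.70795440673828), (109.77484893798828, 210.1179656982422), 84.5492172241211)
[[ 0.5073 -0.0407  0.0647]
 [ 0.5173 -0.0405  0.0654]
 [ 0.5273 -0.042   0.0659]
 [ 0.5373 -0.0411  0.0645]
 [ 0.5473 -0.0405  0.0653]
 [ 0.5573 -0.0423  0.066 ]
 [ 0.5673 -0.0412  0.0644]
 [ 0.5773 -0.0429  0.0653]
 [ 0.5873 -0.0423  0.0661]
 [ 0.5973 -0.0413  0.064 ]
 [ 0.6073 -0.0432  0.0654]]
foot a 0.4932677708269064 centre fit [-0.01016967  0.01743738] az -5.482659355392527 foot z 0.028913758002176566
yellow 82 a [0.6157 0.6223 0.711 ] b [-0.0396 -0.0392  0.0084  0.0607  0.0613] ((664.4653930664062, -46.031707763671875), (101.41271209716797, 107.87858581542969), 85.14803314208984)
scene1 1662 [ 202  175   82   60 1662]
((610.1217041015625, -41.88574981689453), (111.96015167236328, 242.7991180419922), 84.6419448852539)
[[ 0.5051 -0.0419  0.0654]
 [ 0.5151 -0.0397  0.066 ]
 [ 0.5251 -0.0422  0.0656]
 [ 0.5351 -0.0409  0.0651]
 [ 0.5451 -0.0414  0.0656]
 [ 0.5551 -0.0412  0.0646]
 [ 0.5651 -0.0417  0.0656]
 [ 0.5751 -0.0409  0.0656]
 [ 0.5851 -0.0437  0.0645]
 [ 0.5951 -0.043   0.065 ]
 [ 0.6051 -0.0438  0.0643]]
foot a 0.4913886645639742 centre fit [-0.01787445  0.02158531] az -5.924021335698678 foot z 0.028795538349259502
yellow 111 a [0.6125 0.6135 0.7059] b [-0.0408 -0.04    0.0361  0.0597  0.0607] ((664.493408203125, -46.682281494140625), (101.02705383300781, 107.54462432861328), 83.97819519042969)
```

arm_command(targets=[{"x": 0.62, "y": 0.58, "z": -0.1, "rz": 0.703, "claw": 0}, {"x": 0.62, "y": 0.58, "z": -0.1, "rz": 0.703, "claw": 0}, {"x": 0.62, "y": 0.58, "z": -0.1, "rz": 0.703, "claw": 0}, {"x": 0.62, "y": 0.58, "z": -0.1, "rz": 0.703, "claw": 0}, {"x": 0.62, "y": 0.58, "z": -0.1, "rz": 0.703, "claw": 0}, {"x": 0.62, "y": 0.58, "z": -0.1, "rz": 0.703, "claw": 0}, {"x": 0.62, "y": 0.58, "z": -0.1, "rz": 0.703, "claw": 0}, {"x": 0.62, "y": 0.58, "z": -0.1, "rz": 0.703, "claw": 0}, {"x": 0.62, "y": 0.58, "z": -0.1, "rz": 0.703, "claw": 0}, {"x": 0.62, "y": 0.58, "z": -0.1, "rz": 0.703, "claw": 0}])

```text
schema error: expected keys x, y, z, rx, ry, rz, claw
```

```bash
cat >> h.py <<'E'
az=np.radians(-5.5);s=np.radians(10);O=np.array([.711,-.0502,.070])
ux=np.array([np.cos(s)*np.cos(az),np.cos(s)*np.sin(az),np.sin(s)]);uy=np.array([-np.sin(az),np.cos(az),0]);uz=np.cross(ux,uy);B=np.c_[ux,uy,uz]
def toolR(yline,zdir):
    "tool frame with y along yline, z along zdir; the half turn nearest the present pose"
    z=zdir/np.linalg.norm(zdir);y=yline-z*(yline@z);y/=np.linalg.norm(y)
    c=rot(robot.read_state()['orientation'])
    if y@c[:,1]<0:y=-y
    return np.c_[np.cross(y,z),y,z]
def delta(pos,Rg):
    st=robot.read_state();c=rot(st['orientation']);rv=R.from_matrix(Rg@c.T).as_rotvec()
    print('t',round(float(st['t']),2),'pos',np.round(st['tool_pos'],4),'open',round(float(st['opening']),4),'F',np.round(st['force'],1))
    print('shift units',np.round((pos-st['tool_pos'])/.5,4),'turn units',np.round(rv/2,4),'rows',np.degrees(np.linalg.norm(rv))/7.16)
E
python3 - <<'E'
from h import *
t=np.radians(13.05)
delta(np.array([.54,-.264,.16]),toolR(np.array([np.cos(t),np.sin(t),0]),np.array([0,0,-1.])))
print(robot.read_state()['q'])
E
```

```text
t 0.1 pos [ 0.2295 -0.5538  0.2317] open 0.0931 F [-0.5 -0.2  0.5]
shift units [ 0.621   0.5796 -0.1434] turn units [-5.000e-04 -8.000e-04  7.029e-01] rows 11.249446913527485
[-1.26343222e+00  1.31096894e-01  1.48917808e+00  2.52391622e-05
  1.52300688e+00 -8.54061578e-02]
```

arm_command(targets=[{"x": 0.62, "y": 0.58, "z": -0.14, "rx": 0, "ry": 0, "rz": 0.703, "claw": 0}, {"x": 0.62, "y": 0.58, "z": -0.14, "rx": 0, "ry": 0, "rz": 0.703, "claw": 0}, {"x": 0.62, "y": 0.58, "z": -0.14, "rx": 0, "ry": 0, "rz": 0.703, "claw": 0}, {"x": 0.62, "y": 0.58, "z": -0.14, "rx": 0, "ry": 0, "rz": 0.703, "claw": 0}, {"x": 0.62, "y": 0.58, "z": -0.14, "rx": 0, "ry": 0, "rz": 0.703, "claw": 0}, {"x": 0.62, "y": 0.58, "z": -0.14, "rx": 0, "ry": 0, "rz": 0.703, "claw": 0}, {"x": 0.62, "y": 0.58, "z": -0.14, "rx": 0, "ry": 0, "rz": 0.703, "claw": 0}, {"x": 0.62, "y": 0.58, "z": -0.14, "rx": 0, "ry": 0, "rz": 0.703, "claw": 0}, {"x": 0.62, "y": 0.58, "z": -0.14, "rx": 0, "ry": 0, "rz": 0.703, "claw": 0}, {"x": 0.62, "y": 0.58, "z": -0.14, "rx": 0, "ry": 0, "rz": 0.703, "claw": 0}])

```text
t: 0.93
tool_pos: [0.5309, -0.2716, 0.1641]
orientation: [-2.133, -2.306, 0.0]
force: [0.5, -0.8, -0.8]
opening: 0.0931
gripper_force: 0.0
```

```bash
cat > d1.py <<'E'
from h import *
t=np.radians(13.05)
delta(np.array([.54,-.264,.16]),toolR(np.array([np.cos(t),np.sin(t),0]),np.array([0,0,-1.])))
print(robot.read_state()['q'])
E
python3 d1.py
```

```text
t 0.93 pos [ 0.5309 -0.2716  0.1641] open 0.0931 F [ 0.5 -0.8 -0.8]
shift units [ 0.0183  0.0151 -0.0082] turn units [-0.0001 -0.0003  0.0748] rows 1.1970436488180536
[-5.58792088e-01  1.61736254e-01  1.57992847e+00 -1.67036955e-05
  1.40054282e+00 -6.36966736e-01]
```

arm_command(targets=[{"x": 0.01, "y": 0.008, "z": -0.007, "rx": 0, "ry": 0, "rz": 0.072, "claw": 0}, {"x": 0.01, "y": 0.008, "z": -0.007, "rx": 0, "ry": 0, "rz": 0.072, "claw": 0}, {"x": 0.01, "y": 0.008, "z": -0.007, "rx": 0, "ry": 0, "rz": 0.072, "claw": 0}, {"x": 0.01, "y": 0.008, "z": -0.007, "rx": 0, "ry": 0, "rz": 0.072, "claw": 0}])

```text
t: 1.27
tool_pos: [0.5342, -0.2703, 0.1613]
orientation: [-1.975, -2.443, 0.001]
force: [-0.8, -0.2, -0.4]
opening: 0.0929
gripper_force: 0.0
```

```bash
python3 d1.py
python3 - <<'E'
from h import *
shot('wrist','w1')
p,P=cloud('w1')
k=.5
S=P.reshape(-1,3);c=p.reshape(-1,3).astype(int);m=(np.hypot(S[:,0]-.54,S[:,1]+.264)<.055)&(S[:,2]>.02)&(S[:,2]<.045)
T=S[m];print(m.sum(),T.mean(0) if m.any() else '',np.median(T[:,2]));print(cv2.minAreaRect((T[:,:2]*1000).astype(np.float32)))
E
```

```text
t 1.27 pos [ 0.5342 -0.2703  0.1613] open 0.0929 F [-0.8 -0.2 -0.4]
shift units [ 0.0117  0.0125 -0.0027] turn units [ 0.0001 -0.0003  0.0082] rows 0.13125847592209702
[-5.53713907e-01  1.69917119e-01  1.57604531e+00 -5.11467070e-04
  1.39601107e+00 -7.64999703e-01]
2663 [ 0.53817912 -0.2622969   0.02737876] 0.02735709130152958
((538.65283203125, -263.3743896484375), (30.84716033935547, 72.61585998535156), 12.020891189575195)
```

View pics/w1.png

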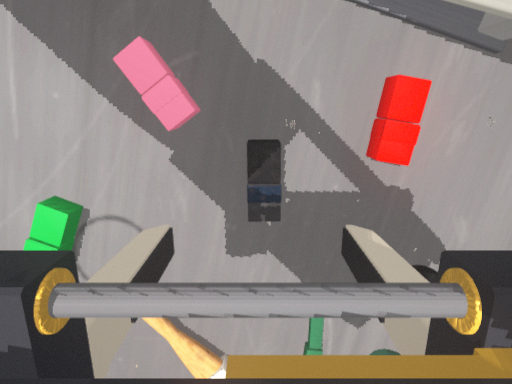

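The wrist view shows the block at (264,180), square to the fingers, 31 mm wide, clear of the red and pink decoys. Now descend and grip.

arm_command(targets=[{"x": 0.0096, "y": 0.0136, "z": -0.08, "rx": 0, "ry": 0, "rz": 0, "claw": 0}, {"x": 0.0096, "y": 0.0136, "z": -0.16, "rx": 0, "ry": 0, "rz": 0, "claw": 0}, {"x": 0.0096, "y": 0.0136, "z": -0.22, "rx": 0, "ry": 0, "rz": 0, "claw": 0}, {"x": 0.0096, "y": 0.0136, "z": -0.255, "rx": 0, "ry": 0, "rz": 0, "claw": 0}, {"x": 0.0096, "y": 0.0136, "z": -0.28, "rx": 0, "ry": 0, "rz": 0, "claw": 0}, {"x": 0.0096, "y": 0.0136, "z": -0.28, "rx": 0, "ry": 0, "rz": 0, "claw": 0}, {"x": 0.0096, "y": 0.0136, "z": -0.28, "rx": 0, "ry": 0, "rz": 0, "claw": 0}])

```text
t: 1.9
tool_pos: [0.5394, -0.2636, 0.0219]
orientation: [1.972, 2.445, -0.0]
force: [-0.1, -0.2, 1.0]
opening: 0.0929
gripper_force: 0.0
```

```bash
sed -i 's/.264,.16/.2635,.02/;s/\.54,/.539,/' d1.py; python3 d1.py
```

```text
t 1.9 pos [ 0.5394 -0.2636  0.0219] open 0.0929 F [-0.1 -0.2  1. ]
shift units [-0.0009  0.0002 -0.0037] turn units [0.0001 0.     0.0071] rows 0.11333726041763459
[-5.39845000e-01  3.26198290e-01  1.66566463e+00 -7.28884157e-05
  1.14962395e+00 -7.53417968e-01]
```

arm_command(squeeze=30, targets=[{"x": 0, "y": 0, "z": -0.003, "rx": 0, "ry": 0, "rz": 0, "claw": 255}, {"x": 0, "y": 0, "z": -0.003, "rx": 0, "ry": 0, "rz": 0, "claw": 255}, {"x": 0, "y": 0, "z": -0.003, "rx": 0, "ry": 0, "rz": 0, "claw": 255}, {"x": 0, "y": 0, "z": -0.003, "rx": 0, "ry": 0, "rz": 0, "claw": 255}, {"x": 0, "y": 0, "z": -0.003, "rx": 0, "ry": 0, "rz": 0, "claw": 255}, {"x": 0, "y": 0, "z": -0.003, "rx": 0, "ry": 0, "rz": 0, "claw": 255}, {"x": 0, "y": 0, "z": -0.003, "rx": 0, "ry": 0, "rz": 0, "claw": 255}, {"x": 0, "y": 0, "z": -0.003, "rx": 0, "ry": 0, "rz": 0, "claw": 255}, {"x": 0, "y": 0, "z": -0.003, "rx": 0, "ry": 0, "rz": 0, "claw": 255}, {"x": 0, "y": 0, "z": -0.003, "rx": 0, "ry": 0, "rz": 0, "claw": 255}])

```text
t: 2.73
tool_pos: [0.5396, -0.2626, 0.0198]
orientation: [-1.969, -2.448, 0.0]
force: [-4.8, -1.1, 3.1]
opening: 0.0314
gripper_force: 2.2
```

arm_command(targets=[{"x": 0, "y": 0, "z": 0.04, "rx": 0, "ry": 0, "rz": 0, "claw": 255}, {"x": 0, "y": 0, "z": 0.12, "rx": 0, "ry": 0, "rz": 0, "claw": 255}, {"x": 0, "y": 0, "z": 0.2, "rx": 0, "ry": 0, "rz": 0, "claw": 255}, {"x": 0, "y": 0, "z": 0.24, "rx": 0, "ry": 0, "rz": 0, "claw": 255}, {"x": 0, "y": 0, "z": 0.24, "rx": 0, "ry": 0, "rz": 0, "claw": 255}])

```text
t: 3.15
tool_pos: [0.5428, -0.2645, 0.1463]
orientation: [1.963, 2.441, 0.002]
force: [1.3, -0.5, -2.2]
opening: 0.0297
gripper_force: 30.0
```

```bash
cat > d2.py <<'E'
from h import *
import sys
# held block underside is h below TCP; put it at bed x,z
x,y,z=map(float,sys.argv[1:4])
delta(O+B@np.array([x,y,z])/1000,toolR(uy,-uz))
E
python3 d1.py; python3 d2.py -186 0 60
```

```text
t 3.15 pos [ 0.5428 -0.2645  0.1463] open 0.0297 F [ 1.3 -0.5 -2.2]
shift units [-0.0076  0.0019 -0.2525] turn units [0.0024 0.0041 0.0059] rows 0.12166192368531026
[-5.38269509e-01  1.85993522e-01  1.58633039e+00  3.12174921e-05
  1.35965391e+00 -7.54264143e-01]
t 3.15 pos [ 0.5428 -0.2645  0.1463] open 0.0297 F [ 1.3 -0.5 -2.2]
shift units [-0.049   0.4656 -0.099 ] turn units [-0.0624 -0.0647  0.6275] rows 10.145768379298955
```

arm_command(targets=[{"x": -0.049, "y": 0.4656, "z": 0.0, "rx": -0.0624, "ry": -0.0647, "rz": 0.6275, "claw": 255}, {"x": -0.049, "y": 0.4656, "z": 0.0, "rx": -0.0624, "ry": -0.0647, "rz": 0.6275, "claw": 255}, {"x": -0.049, "y": 0.4656, "z": 0.0, "rx": -0.0624, "ry": -0.0647, "rz": 0.6275, "claw": 255}, {"x": -0.049, "y": 0.4656, "z": 0.0, "rx": -0.0624, "ry": -0.0647, "rz": 0.6275, "claw": 255}, {"x": -0.049, "y": 0.4656, "z": 0.0, "rx": -0.0624, "ry": -0.0647, "rz": 0.6275, "claw": 255}, {"x": -0.049, "y": 0.4656, "z": 0.0, "rx": -0.0624, "ry": -0.0647, "rz": 0.6275, "claw": 255}, {"x": -0.049, "y": 0.4656, "z": 0.0, "rx": -0.0624, "ry": -0.0647, "rz": 0.6275, "claw": 255}, {"x": -0.049, "y": 0.4656, "z": 0.0, "rx": -0.0624, "ry": -0.0647, "rz": 0.6275, "claw": 255}, {"x": -0.049, "y": 0.4656, "z": 0.0, "rx": -0.0624, "ry": -0.0647, "rz": 0.6275, "claw": 255}, {"x": -0.049, "y": 0.4656, "z": 0.0, "rx": -0.0624, "ry": -0.0647, "rz": 0.6275, "claw": 255}])

```text
t: 3.98
tool_pos: [0.5136, -0.029, 0.1372]
orientation: [0.16, 2.975, -0.022]
force: [0.4, 0.2, -3.3]
opening: 0.0297
gripper_force: 30.0
```

```bash
python3 d2.py -186 0 45
```

```text
t 3.98 pos [ 0.5136 -0.029   0.1372] open 0.0297 F [ 0.4  0.2 -3.3]
shift units [ 0.0146 -0.0057 -0.1104] turn units [ 0.0024 -0.006   0.0059] rows 0.13995537792815976
```

arm_command(targets=[{"x": 0.0146, "y": -0.0057, "z": -0.05, "rx": 0.0024, "ry": -0.006, "rz": 0.0059, "claw": 255}, {"x": 0.0146, "y": -0.0057, "z": -0.09, "rx": 0.0024, "ry": -0.006, "rz": 0.0059, "claw": 255}, {"x": 0.0146, "y": -0.0057, "z": -0.11, "rx": 0.0024, "ry": -0.006, "rz": 0.0059, "claw": 255}, {"x": 0.0146, "y": -0.0057, "z": -0.11, "rx": 0.0024, "ry": -0.006, "rz": 0.0059, "claw": 255}, {"x": 0.0146, "y": -0.0057, "z": -0.11, "rx": 0.0024, "ry": -0.006, "rz": 0.0059, "claw": 255}])

```text
t: 4.4
tool_pos: [0.5211, -0.0324, 0.0832]
orientation: [0.153, 2.964, -0.012]
force: [0.3, 0.0, -3.4]
opening: 0.0302
gripper_force: 30.0
```

```bash
python3 d2.py -186 0 23
python3 - <<'E'
from h import *
for n in('wrist','scene'): shot(n,n[0]+'2')
a=cv2.imread('pics/w2.png');b=cv2.imread('pics/s2.png')[130:250,180:340];b=cv2.resize(b,(512,384))
cv2.imwrite('pics/v2.png',cv2.resize(np.vstack([a,b]),None,fx=.78,fy=.78))
E
```

```text
t 4.4 pos [ 0.5211 -0.0324  0.0832] open 0.0302 F [ 0.3  0.  -3.4]
shift units [ 0.0072  0.0003 -0.0457] turn units [-0.0005 -0.0003  0.0036] rows 0.05864905345158389
```

View pics/v2.png

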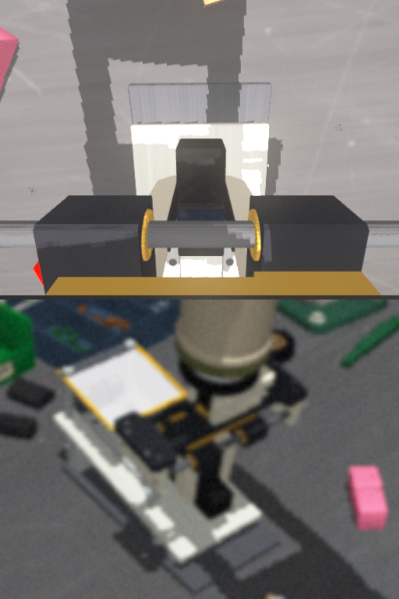

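The wrist view shows the block (x 176–225) centred on the bed (132–270) and lying lengthwise, and the scene view agrees. Lower it gently.

arm_command(targets=[{"x": 0.006, "y": 0, "z": -0.015, "rx": 0, "ry": 0, "rz": 0.0036, "claw": 255}, {"x": 0.0072, "y": 0, "z": -0.028, "rx": 0, "ry": 0, "rz": 0.0036, "claw": 255}, {"x": 0.0072, "y": 0, "z": -0.037, "rx": 0, "ry": 0, "rz": 0.0036, "claw": 255}, {"x": 0.0072, "y": 0, "z": -0.043, "rx": 0, "ry": 0, "rz": 0.0036, "claw": 255}, {"x": 0.0072, "y": 0, "z": -0.046, "rx": 0, "ry": 0, "rz": 0.0036, "claw": 255}, {"x": 0.0072, "y": 0, "z": -0.046, "rx": 0, "ry": 0, "rz": 0.0036, "claw": 255}, {"x": 0.0072, "y": 0, "z": -0.046, "rx": 0, "ry": 0, "rz": 0.0036, "claw": 255}])

```text
t: 5.08
tool_pos: [0.5261, -0.0327, 0.0618]
orientation: [0.142, 2.961, -0.012]
force: [-0.6, -0.1, -3.6]
opening: 0.0296
gripper_force: 30.0
```

```bash
python3 d2.py -186 0 20
```

```text
t 5.08 pos [ 0.5261 -0.0327  0.0618] open 0.0296 F [-0.6 -0.1 -3.6]
shift units [-0.0017  0.0007 -0.0088] turn units [-0.0002  0.0014 -0.0001] rows 0.02234269339102786
```

arm_command(targets=[{"x": 0, "y": 0, "z": -0.003, "rx": 0, "ry": 0, "rz": 0, "claw": 255}, {"x": 0, "y": 0, "z": -0.006, "rx": 0, "ry": 0, "rz": 0, "claw": 255}, {"x": 0, "y": 0, "z": -0.008, "rx": 0, "ry": 0, "rz": 0, "claw": 255}, {"x": 0, "y": 0, "z": -0.008, "rx": 0, "ry": 0, "rz": 0, "claw": 255}])

```text
t: 5.42
tool_pos: [0.5262, -0.0327, 0.0579]
orientation: [0.142, 2.961, -0.012]
force: [-0.1, -0.3, -3.9]
opening: 0.0298
gripper_force: 30.0
```

arm_command(targets=[{"x": 0, "y": 0, "z": -0.002, "rx": 0, "ry": 0, "rz": 0, "claw": 255}, {"x": 0, "y": 0, "z": -0.003, "rx": 0, "ry": 0, "rz": 0, "claw": 255}, {"x": 0, "y": 0, "z": -0.003, "rx": 0, "ry": 0, "rz": 0, "claw": 255}])

```text
t: 5.67
tool_pos: [0.5264, -0.0327, 0.0577]
orientation: [0.142, 2.961, -0.012]
force: [-9.2, 1.8, 11.8]
opening: 0.0297
gripper_force: 30.0
```

arm_command(targets=[{"x": 0, "y": 0, "z": -0.002, "rx": 0, "ry": 0, "rz": 0, "claw": 255}, {"x": 0, "y": 0, "z": -0.002, "rx": 0, "ry": 0, "rz": 0, "claw": 255}])

```text
t: 5.83
tool_pos: [0.5264, -0.0327, 0.0577]
orientation: [0.141, 2.961, -0.012]
force: [-17.4, 3.2, 23.0]
opening: 0.0297
gripper_force: 30.0
```

In contact with the bed. Release and lift off square to the bed.

arm_command(targets=[{"x": 0, "y": 0, "z": 0.003, "rx": 0, "ry": 0, "rz": 0, "claw": 255}, {"x": 0, "y": 0, "z": 0.003, "rx": 0, "ry": 0, "rz": 0, "claw": 80}, {"x": 0, "y": 0, "z": 0.003, "rx": 0, "ry": 0, "rz": 0, "claw": 80}, {"x": 0, "y": 0, "z": 0.003, "rx": 0, "ry": 0, "rz": 0, "claw": 80}, {"x": 0, "y": 0, "z": 0.003, "rx": 0, "ry": 0, "rz": 0, "claw": 80}, {"x": 0, "y": 0, "z": 0.003, "rx": 0, "ry": 0, "rz": 0, "claw": 80}])

```text
t: 6.33
tool_pos: [0.5262, -0.0327, 0.0568]
orientation: [0.142, 2.961, -0.012]
force: [0.4, -0.3, 0.1]
opening: 0.0585
gripper_force: 0.0
```

arm_command(targets=[{"x": -0.005, "y": 0, "z": 0.03, "rx": 0, "ry": 0, "rz": 0, "claw": 80}, {"x": -0.014, "y": 0, "z": 0.08, "rx": 0, "ry": 0, "rz": 0, "claw": 80}, {"x": -0.025, "y": 0, "z": 0.14, "rx": 0, "ry": 0, "rz": 0, "claw": 80}, {"x": -0.025, "y": 0, "z": 0.14, "rx": 0, "ry": 0, "rz": 0, "claw": 255}, {"x": -0.025, "y": 0, "z": 0.14, "rx": 0, "ry": 0, "rz": 0, "claw": 255}])

```text
t: 6.75
tool_pos: [0.5152, -0.033, 0.1293]
orientation: [0.142, 2.956, -0.013]
force: [0.6, 0.4, -0.6]
opening: 0.055
gripper_force: 0.0
```

```bash
cat > d3.py <<'E'
from h import *
import sys
# tip (14 mm ahead of TCP) at bed x,z, tool leaning back by a degrees in bed frame
x,y,z,a=map(float,sys.argv[1:5]);a=np.radians(a)
zd=B@np.array([np.sin(a),0,-np.cos(a)])
delta(O+B@np.array([x,y,z])/1000-.014*zd,toolR(uy,zd))
c=rot(robot.read_state()['orientation']);tip=robot.read_state()['tool_pos']+.014*c[:,2]
print('tip now bed',np.round(1000*B.T@(tip-O),1),'lean',np.degrees(np.arcsin((B.T@c[:,2])[0])),np.round(robot.read_state()['q'],2))
E
python3 d3.py -245 0 60 38
python3 - <<'E'
from h import *
for n in('scene','top'):
    shot(n,n[0]+'3'); p,P=cloud(n[0]+'3'); q=(P-O)@B*1000
    m=(q[...,2]>24)&(q[...,2]<36)&(abs(q[...,1])<40)&(q[...,0]>-260)&(q[...,0]<-120)&(p.max(-1)<110)
    T=q[m];print(n,len(T));
    if len(T)>20:print(T.mean(0),cv2.minAreaRect(T[:,:2].astype(np.float32)),np.percentile(T[:,2],[5,50,95]))
E
```

```text
t 6.75 pos [ 0.5152 -0.033   0.1293] open 0.055 F [ 0.6  0.4 -0.6]
shift units [-0.1303  0.0159 -0.0668] turn units [-3.150e-02 -3.263e-01 -1.000e-04] rows 5.246800746303555
tip now bed [-183.1   -1.7   78.5] lean 0.432909987905422 [-0.17 -0.2   2.02  0.02  1.15 -1.65]
scene 254
[-185.86998007    1.01436019   29.85406725] ((-182.3387908935547, -0.1697521209716797), (31.057815551757812, 74.01717376708984), 88.96643829345703) [25.61853084 29.8254233  33.23458751]
top 33
[-150.11752387   -0.71719463   29.57304252] ((-150.3456573486328, -0.33173561096191406), (28.692462921142578, 9.90591049194336), 86.90573120117188) [25.76283669 29.84598081 32.8243583 ]
```

Run:
```python
from h import *
for f in('top1','scene1'):
    p,P=cloud(f)
    for a in np.arange(.24,.48,.03):
        m=(P[...,0]>a)&(P[...,0]<a+.03)&(abs(P[...,1]+.01)<.11)&(P[...,2]>-.05)&(P[...,2]<.2)
        T=P[m]
        if len(T)>5:
            j=T[T[:,2]>.02]; print(f,round(a,2),'zmax',np.round(np.percentile(T[:,2],99),3),'y range hi',np.round([j[:,1].min(),j[:,1].max()],3) if len(j) else '')
```

```text
top1 0.24 zmax 0.096 y range hi [-0.042  0.038]
top1 0.27 zmax 0.085 y range hi [-0.026  0.038]
top1 0.3 zmax 0.071 y range hi [-0.026  0.03 ]
top1 0.33 zmax 0.064 y range hi [-0.016  0.046]
top1 0.36 zmax 0.065 y range hi [0.004 0.026]
top1 0.39 zmax 0.019 y range hi [0.004 0.01 ]
top1 0.42 zmax 0.006 y range hi 
top1 0.45 zmax 0.014 y range hi 
scene1 0.24 zmax 0.096 y range hi [-0.035  0.023]
scene1 0.27 zmax 0.086 y range hi [-0.01   0.027]
scene1 0.3 zmax 0.072 y range hi [-0.006  0.019]
scene1 0.33 zmax 0.066 y range hi [0.002 0.055]
scene1 0.36 zmax 0.067 y range hi [0.009 0.026]
scene1 0.39 zmax 0.017 y range hi 
scene1 0.42 zmax 0.004 y range hi 
scene1 0.45 zmax 0.012 y range hi
```

```bash
python3 d3.py -245 0 60 10;python3 d3.py -245 0 15 10
```

```text
t 6.85 pos [ 0.5133 -0.0327  0.1263] open 0.0473 F [-0.3 -0.1  0.3]
shift units [-0.1153  0.0141 -0.0531] turn units [-0.0086 -0.0856 -0.0001] rows 1.3774485836102417
tip now bed [-185.6   -1.5   75.9] lean 0.1375500346996434 [-0.17 -0.2   2.02  0.02  1.15 -1.65]
t 6.85 pos [ 0.5133 -0.0327  0.1263] open 0.0473 F [-0.3 -0.1  0.3]
shift units [-0.0997  0.0126 -0.1417] turn units [-0.0086 -0.0856 -0.0001] rows 1.3774485836102417
tip now bed [-185.6   -1.5   75.9] lean 0.1375500346996434 [-0.17 -0.2   2.02  0.02  1.15 -1.65]
```

arm_command(targets=[{"x": -0.07, "y": 0.008, "z": -0.03, "rx": -0.0086, "ry": -0.0856, "rz": 0, "claw": 255}, {"x": -0.115, "y": 0.014, "z": -0.05, "rx": -0.0086, "ry": -0.0856, "rz": 0, "claw": 255}, {"x": -0.115, "y": 0.014, "z": -0.053, "rx": -0.0086, "ry": -0.0856, "rz": 0, "claw": 255}, {"x": -0.11, "y": 0.0135, "z": -0.09, "rx": -0.0086, "ry": -0.0856, "rz": 0, "claw": 255}, {"x": -0.1, "y": 0.0126, "z": -0.14, "rx": -0.0086, "ry": -0.0856, "rz": 0, "claw": 255}, {"x": -0.1, "y": 0.0126, "z": -0.14, "rx": -0.0086, "ry": -0.0856, "rz": 0, "claw": 255}, {"x": -0.1, "y": 0.0126, "z": -0.14, "rx": -0.0086, "ry": -0.0856, "rz": 0, "claw": 255}])

```text
t: 7.43
tool_pos: [0.4611, -0.0259, 0.054]
orientation: [0.134, 2.795, -0.022]
force: [0.2, -0.5, -0.4]
opening: 0.0018
gripper_force: 0.0
```

```bash
python3 d3.py -160 0 15 10
```

```text
t 7.43 pos [ 0.4611 -0.0259  0.054 ] open 0.0018 F [ 0.2 -0.5 -0.4]
shift units [ 0.1714 -0.017   0.0322] turn units [-0.0005 -0.0029 -0.0001] rows 0.04718657296428198
tip now bed [-2.477e+02  2.000e-01  1.410e+01] lean 9.663662609374862 [-0.19 -0.45  2.38  0.04  0.87 -1.69]
```

arm_command(targets=[{"x": 0.018, "y": -0.0018, "z": 0.004, "rx": 0, "ry": 0, "rz": 0, "claw": 255}, {"x": 0.03, "y": -0.003, "z": 0.0065, "rx": 0, "ry": 0, "rz": 0, "claw": 255}, {"x": 0.043, "y": -0.0043, "z": 0.009, "rx": 0, "ry": 0, "rz": 0, "claw": 255}, {"x": 0.056, "y": -0.0056, "z": 0.011, "rx": 0, "ry": 0, "rz": 0, "claw": 255}, {"x": 0.069, "y": -0.0069, "z": 0.0135, "rx": 0, "ry": 0, "rz": 0, "claw": 255}, {"x": 0.082, "y": -0.0082, "z": 0.016, "rx": 0, "ry": 0, "rz": 0, "claw": 255}, {"x": 0.095, "y": -0.0095, "z": 0.018, "rx": 0, "ry": 0, "rz": 0, "claw": 255}, {"x": 0.108, "y": -0.0108, "z": 0.0205, "rx": 0, "ry": 0, "rz": 0, "claw": 255}])

```text
t: 8.1
tool_pos: [0.5177, -0.0317, 0.0672]
orientation: [0.134, 2.791, -0.024]
force: [-4.4, -0.1, 2.4]
opening: 0.0004
gripper_force: 2.3
```

```bash
python3 d3.py -160 0 15 10
python3 - <<'E'
from h import *
for n in('scene','wrist'):
    shot(n,n[0]+'4'); p,P=cloud(n[0]+'4'); q=(P-O)@B*1000
    m=(q[...,2]>24)&(q[...,2]<36)&(abs(q[...,1])<30)&(q[...,0]>-260)&(q[...,0]<-88)&(p.max(-1)<110)
    T=q[m];print(n,len(T));
    if len(T)>20:print(T.mean(0),cv2.minAreaRect(T[:,:2].astype(np.float32)))
a=cv2.imread('pics/w4.png');b=cv2.imread('pics/s4.png')[130:250,180:340];b=cv2.resize(b,(512,384))
cv2.imwrite('pics/v4.png',cv2.resize(np.vstack([a,b]),None,fx=.78,fy=.78))
E
```

```text
t 8.1 pos [ 0.5177 -0.0317  0.0672] open 0.0004 F [-4.4 -0.1  2.4]
shift units [ 0.0581 -0.0053  0.0058] turn units [-0.     -0.0006 -0.0002] rows 0.009630884458465586
tip now bed [-1.893e+02 -1.000e-01  1.720e+01] lean 9.93383566011291 [-0.18 -0.27  2.23  0.04  0.84 -1.68]
scene 41
[-149.63032694   -5.93966795   31.29443978] ((-161.71588134765625, -0.36391544342041016), (27.668193817138672, 76.94258880615234), 88.48641204833984)
wrist 284
[-141.644609     -0.3522253    29.36552845] ((-156.84654235839844, -0.10446643829345703), (4.856875419616699, 86.34732055664062), 89.6900863647461)
```

View pics/v4.png

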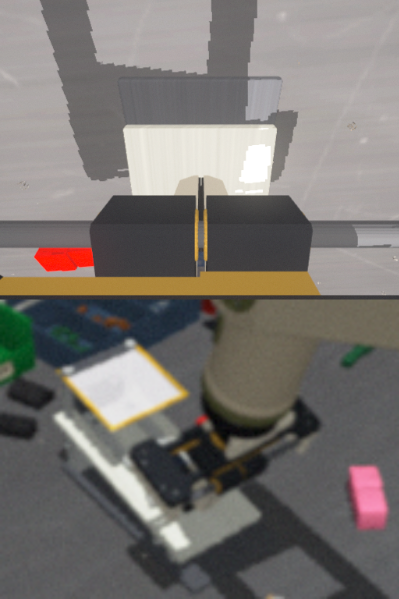

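The block, mostly hidden under the gripper, is centred with closed fingers behind it and a 4 N push, so all is well. Continue to tip x = -160.

arm_command(targets=[{"x": 0.013, "y": -0.0012, "z": 0.001, "rx": 0, "ry": 0, "rz": 0, "claw": 255}, {"x": 0.026, "y": -0.0024, "z": 0.0025, "rx": 0, "ry": 0, "rz": 0, "claw": 255}, {"x": 0.039, "y": -0.0036, "z": 0.004, "rx": 0, "ry": 0, "rz": 0, "claw": 255}, {"x": 0.05, "y": -0.0046, "z": 0.006, "rx": 0, "ry": 0, "rz": 0, "claw": 255}, {"x": 0.05, "y": -0.0046, "z": 0.006, "rx": 0, "ry": 0, "rz": 0, "claw": 255}])

```text
t: 8.62
tool_pos: [0.5434, -0.0342, 0.0705]
orientation: [0.134, 2.789, -0.024]
force: [-0.0, -0.7, -0.0]
opening: 0.0005
gripper_force: 0.1
```

```bash
python3 d3.py -175 0 22 37; python3 d3.py -160 0 15 37
```

```text
t 8.62 pos [ 0.5434 -0.0342  0.0705] open 0.0005 F [-0.  -0.7 -0. ]
shift units [-0.0359  0.0036  0.0006] turn units [-2.25e-02 -2.34e-01 -1.00e-04] rows 3.7630011708597633
tip now bed [-1.633e+02 -1.000e-01  1.600e+01] lean 10.056915972440379 [-0.18 -0.19  2.16  0.04  0.83 -1.67]
t 8.62 pos [ 0.5434 -0.0342  0.0705] open 0.0005 F [-0.  -0.7 -0. ]
shift units [-0.0041  0.0006 -0.008 ] turn units [-2.25e-02 -2.34e-01 -1.00e-04] rows 3.7630011708597633
tip now bed [-1.633e+02 -1.000e-01  1.600e+01] lean 10.056915972440379 [-0.18 -0.19  2.16  0.04  0.83 -1.67]
```

arm_command(targets=[{"x": -0.03, "y": 0.003, "z": 0.006, "rx": 0, "ry": 0, "rz": 0, "claw": 255}, {"x": -0.036, "y": 0.0036, "z": 0.0, "rx": -0.0225, "ry": -0.234, "rz": 0, "claw": 255}, {"x": -0.036, "y": 0.0036, "z": 0.0, "rx": -0.0225, "ry": -0.234, "rz": 0, "claw": 255}, {"x": -0.036, "y": 0.0036, "z": 0.0, "rx": -0.0225, "ry": -0.234, "rz": 0, "claw": 255}, {"x": -0.036, "y": 0.0036, "z": 0.0, "rx": -0.0225, "ry": -0.234, "rz": 0, "claw": 255}, {"x": -0.036, "y": 0.0036, "z": 0.0, "rx": -0.0225, "ry": -0.234, "rz": 0, "claw": 255}, {"x": -0.036, "y": 0.0036, "z": 0.0, "rx": -0.0225, "ry": -0.234, "rz": 0, "claw": 255}])

```text
t: 9.2
tool_pos: [0.5641, -0.0329, 0.07]
orientation: [0.114, 2.352, -0.05]
force: [-0.9, 1.0, -0.8]
opening: 0.0003
gripper_force: 0.0
```

```bash
python3 d3.py -90 0 15 37
```

```text
t 9.2 pos [ 0.5641 -0.0329  0.07  ] open 0.0003 F [-0.9  1.  -0.8]
shift units [ 0.0917 -0.0151  0.0173] turn units [-0.0008 -0.0164  0.0009] rows 0.2626507775733205
tip now bed [-137.5    3.1   14.2] lean 35.124329746774244 [-0.19 -0.4   2.5   0.25  0.27 -1.88]
```

arm_command(targets=[{"x": 0.012, "y": -0.005, "z": 0.004, "rx": 0, "ry": 0, "rz": 0, "claw": 255}, {"x": 0.02, "y": -0.009, "z": 0.006, "rx": 0, "ry": 0, "rz": 0, "claw": 255}, {"x": 0.02, "y": -0.009, "z": 0.006, "rx": 0, "ry": 0, "rz": 0, "claw": 255}])

```text
t: 9.45
tool_pos: [0.5762, -0.0383, 0.0753]
orientation: [0.114, 2.348, -0.051]
force: [0.3, -0.9, -0.3]
opening: 0.0005
gripper_force: 0.0
```

```bash
python3 d3.py -90 0 15.5 36
python3 - <<'E'
from h import *
print(robot.read_state()['q'][2])
shot('scene','s5');a=cv2.imread('pics/s5.png')[130:250,180:340]
cv2.imwrite('pics/v5.png',cv2.resize(a,(640,480),interpolation=cv2.INTER_CUBIC))
E
```

```text
t 9.45 pos [ 0.5762 -0.0383  0.0753] open 0.0005 F [ 0.3 -0.9 -0.3]
shift units [ 0.0677 -0.0045  0.0081] turn units [ 0.0006 -0.0059  0.0011] rows 0.09607519454428938
tip now bed [-124.2   -1.1   17.3] lean 35.334873473771246 [-0.2  -0.37  2.46  0.27  0.26 -1.91]
2.464154967675354
```

View pics/v5.png

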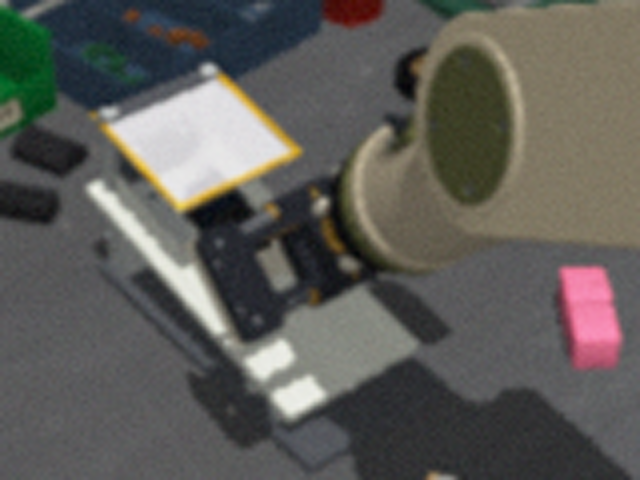

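The block (dark, about (220,205)) is going in under the guard, and the gripper is clear of the guard's edge. Keep pushing.

arm_command(targets=[{"x": 0.014, "y": -0.001, "z": 0.0015, "rx": 0, "ry": 0, "rz": 0, "claw": 255}, {"x": 0.027, "y": -0.002, "z": 0.003, "rx": 0, "ry": 0, "rz": 0, "claw": 255}, {"x": 0.04, "y": -0.003, "z": 0.005, "rx": 0, "ry": -0.004, "rz": 0, "claw": 255}, {"x": 0.053, "y": -0.004, "z": 0.0065, "rx": 0, "ry": -0.006, "rz": 0, "claw": 255}, {"x": 0.06, "y": -0.0045, "z": 0.008, "rx": 0, "ry": -0.006, "rz": 0, "claw": 255}, {"x": 0.06, "y": -0.0045, "z": 0.008, "rx": 0, "ry": -0.006, "rz": 0, "claw": 255}])

```text
t: 10.0
tool_pos: [0.6054, -0.04, 0.078]
orientation: [0.114, 2.337, -0.05]
force: [-1.0, 0.0, 0.5]
opening: 0.0007
gripper_force: 0.2
```

```bash
python3 d3.py -79 0 16 37
```

```text
t 10.0 pos [ 0.6054 -0.04    0.078 ] open 0.0007 F [-1.   0.   0.5]
shift units [ 0.0305 -0.0029  0.0072] turn units [-0.0005 -0.0092  0.001 ] rows 0.14854753338618493
tip now bed [-94.9  -0.   15. ] lean 35.943481661635275 [-0.19 -0.26  2.39  0.3   0.23 -1.92]
```

Now slow steps to the stop.

arm_command(targets=[{"x": 0.008, "y": -0.0008, "z": 0.0018, "rx": 0, "ry": 0, "rz": 0, "claw": 255}, {"x": 0.016, "y": -0.0016, "z": 0.0038, "rx": 0, "ry": 0, "rz": 0, "claw": 255}, {"x": 0.022, "y": -0.002, "z": 0.005, "rx": 0, "ry": 0, "rz": 0, "claw": 255}, {"x": 0.026, "y": -0.0025, "z": 0.006, "rx": 0, "ry": 0, "rz": 0, "claw": 255}])

```text
t: 10.33
tool_pos: [0.6181, -0.0413, 0.0809]
orientation: [0.114, 2.337, -0.05]
force: [-2.0, 0.7, -0.8]
opening: 0.0006
gripper_force: 1.0
```

```bash
python3 d3.py -79 0 16 37
```

```text
t 10.33 pos [ 0.6181 -0.0413  0.0809] open 0.0006 F [-2.   0.7 -0.8]
shift units [ 0.005  -0.0005  0.0014] turn units [-0.0004 -0.0092  0.001 ] rows 0.1487455598283567
tip now bed [-81.8  -0.   15.6] lean 35.94226848642776 [-0.19 -0.23  2.35  0.29  0.22 -1.91]
```

arm_command(targets=[{"x": 0.003, "y": -0.0003, "z": 0.0006, "rx": 0, "ry": 0, "rz": 0, "claw": 255}, {"x": 0.006, "y": -0.0006, "z": 0.0012, "rx": 0, "ry": 0, "rz": 0, "claw": 255}, {"x": 0.006, "y": -0.0006, "z": 0.0012, "rx": 0, "ry": 0, "rz": 0, "claw": 255}])

```text
t: 10.58
tool_pos: [0.6198, -0.0413, 0.0801]
orientation: [0.114, 2.34, -0.049]
force: [-13.6, 0.4, 3.6]
opening: 0.0007
gripper_force: 6.3
```

arm_command(targets=[{"x": 0.003, "y": -0.0003, "z": 0.0006, "rx": 0, "ry": 0, "rz": 0, "claw": 255}, {"x": 0.004, "y": -0.0004, "z": 0.0008, "rx": 0, "ry": 0, "rz": 0, "claw": 255}])

```text
t: 10.75
tool_pos: [0.6206, -0.0412, 0.0797]
orientation: [0.114, 2.342, -0.049]
force: [-50.0, 0.5, 27.9]
opening: 0.0006
gripper_force: 21.9
```

Firm contact with the stop, at the tip position expected. Back off.

arm_command(targets=[{"x": -0.012, "y": 0.0012, "z": -0.002, "rx": 0, "ry": 0, "rz": 0, "claw": 255}, {"x": -0.03, "y": 0.003, "z": 0.0, "rx": 0, "ry": 0, "rz": 0, "claw": 255}, {"x": -0.055, "y": 0.0055, "z": 0.03, "rx": 0, "ry": 0, "rz": 0, "claw": 255}, {"x": -0.08, "y": 0.008, "z": 0.07, "rx": 0, "ry": 0, "rz": 0, "claw": 255}, {"x": -0.1, "y": 0.01, "z": 0.13, "rx": 0, "ry": 0, "rz": 0, "claw": 255}, {"x": -0.12, "y": 0.01, "z": 0.19, "rx": 0, "ry": 0, "rz": 0, "claw": 255}, {"x": -0.13, "y": 0.01, "z": 0.25, "rx": 0, "ry": 0, "rz": 0, "claw": 255}, {"x": -0.14, "y": 0.01, "z": 0.3, "rx": 0, "ry": 0, "rz": 0, "claw": 255}, {"x": -0.14, "y": 0.01, "z": 0.3, "rx": 0, "ry": 0, "rz": 0, "claw": 255}])

```text
t: 11.5
tool_pos: [0.5557, -0.0375, 0.2423]
orientation: [0.113, 2.323, -0.052]
force: [1.3, 0.2, 0.8]
opening: 0.0007
gripper_force: 0.0
```

```bash
python3 d3.py -90 0 15 37
python3 - <<'E'
from h import *
for n in('scene','top','wrist'): shot(n,n[0]+'6')
a=cv2.resize(cv2.imread('pics/s6.png')[130:230,180:310],(400,300),interpolation=cv2.INTER_CUBIC)
b=cv2.resize(cv2.imread('pics/t6.png')[110:240,180:350],(400,300),interpolation=cv2.INTER_CUBIC)
w=cv2.resize(cv2.imread('pics/w6.png'),(400,300))
cv2.imwrite('pics/v6.png',np.vstack([np.hstack([a,b]),np.hstack([w,w*0])]))
for f in('s6','t6','w6'):
    p,P=cloud(f);q=(P-O)@B*1000
    m=(abs(q[...,1])<12)&(q[...,2]>3)&(q[...,2]<40)&(q[...,0]>-130)&(q[...,0]<10)
    T=q[m]
    if len(T)>5:print(f,len(T),np.round(np.percentile(T[:,0],[1,5,50,95]),1),np.round(T[:,2].max(),1))
E
```

```text
t 11.5 pos [ 0.5557 -0.0375  0.2423] open 0.0007 F [1.3 0.2 0.8]
shift units [ 0.1085 -0.0059 -0.3272] turn units [ 0.001  -0.0023  0.0012] rows 0.0442784333828246
tip now bed [-115.1   -2.3  185.5] lean 36.751588016359555 [-0.21 -0.79  2.41  0.12  0.72 -1.75]
s6 119 [-126.4 -105.8  -71.4  -52.3] 32.9
t6 8 [-108.5 -108.4  -94.9  -89.3] 5.0
w6 709 [-75.4 -75.1 -73.9 -58.5] 28.4
```

View pics/v6.png

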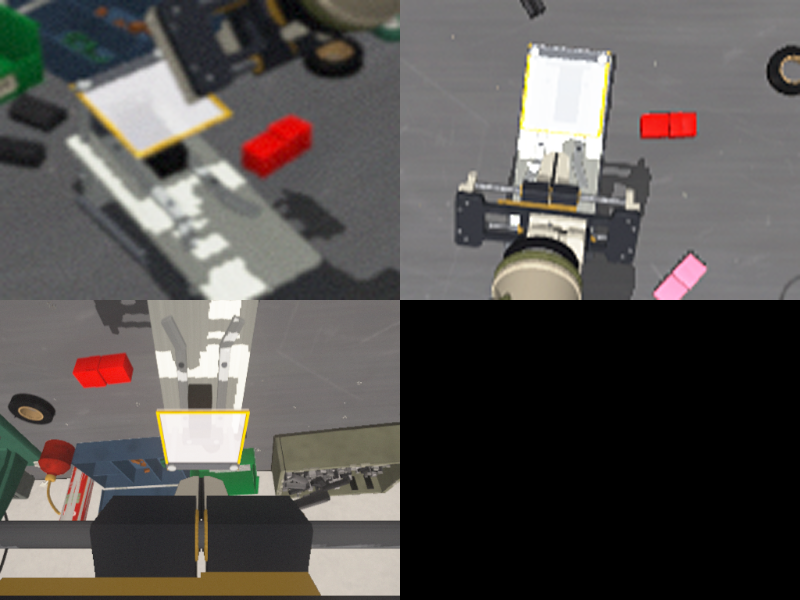

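The wrist view shows the block's end face at (200,397), inside the guard's edge and centred between the fences. It measures bed x ≈ -74 against -73 expected, and pushing gave a firm 50 N stop. The guard and the other things haven't moved, so I'm handing it in.

```bash
python3 -c "
from plant import robot
print(robot.close_job())"
```

```text
the job is handed in; nothing more can be done
None
```

The block was set on the lower bed, pushed up under the guard and left against the stop, and the job was handed in at about 12 s; the last view put its lower end at bed x ≈ -74 mm (home is -73), and the final push met firm 50 N resistance.

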